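# Level the ring display shelf with a spirit level

### The arm

A 7-joint arm with a two-finger parallel gripper is mounted at the origin on the work surface. World frame = base frame: x ahead of the robot, y to its left, z up, the work surface at z = 0. Lengths are in m, angles in rad, forces in N, time in s.
With the tool pointing down it reaches from about 0.4 to 0.875 m from the base axis. Payload 19.3 kg.
Tool frame: the origin (TCP) lies at the very end of the fingers, on their centre line; the grasp point (between the pads) lies bot.pinch_z behind it (bot.pinch_z is the distance from the TCP to the grasp point, in m); z points along the fingers, y is the line along which they close (so a half turn about z gives the same grasp; the last joint's range is limited). The gripper opens to 85 mm and grips with 20 to 120 N. Pads are 22 mm wide; open, the fingers measure 114 mm over their backs; the gripper's body (76 mm by 85 mm) begins 54 mm behind the grasp point. The pads swing forward as they close: fully open they stand 13 mm farther back than shut.
Start: joints at [1.091, 0.521, -0.036, 1.599, 0.021, 1.021, -0.113], TCP at [0.249, -0.573, 0.231] pointing down, gripper open.
Joint ranges: [-2.91, 2.91], [-0.3, 2.13], [-1.5, 1.42], [0.17, 2.43], [-1.26, 4.41], [0.16, 1.93], [-2.52, 2.52]. Speed limits (rad/s): [1.89, 1.89, 2.39, 2.39, 3.01, 3.01, 3.01].

### API

Orientations are given as [roll, pitch, yaw] about the fixed x, y, z axes, in that order (R = Rz(yaw) Ry(pitch) Rx(roll)).
In Python, from workcell import bot, grab_frame, ticket gives the robot as it stands.
- The arm moves only by the tool arm_command, never from a script. Its argument "commands" is a list of rows, each a list of 3 entries, a list of its own where there are three numbers: the shift along the world's x, y, z in mm, then the turn about the world's z in rad, then the gripper command: -1 is fully open, 1 is shut, values between are in proportion. In form: [[[tx, ty, tz], roll, fingers], ...]. A call has 1 to 20 rows; each row shifts and turns the commanded pose from where the row before left it; what a row does not reach is not made up. A row lasts 1/10 s, in which the tool goes at most 50 mm and 8.59 degrees, less where a joint would pass 70% of its speed; a pose out of reach is approached as far as the arm can. A call with a gripper value outside its range is refused whole. The fingers move at their own pace and stop on an object; "newtons" is the grip in N (left out, the last holds). Time passes only in rows, so rows that do not move let the fingers close. It gives the time, the measured TCP pose, the force, the opening and the grip force at its end, in the units of the state.
- bot.observe(): the state, without advancing time (a new reading comes with each control period).
- grab_frame(name): name is "scene" or "top"; returns a dict with "image" (420x560x3 uint8, red, green, blue), "vertical_fov" (degrees; the focal length in pixels is half the picture's height over the tangent of half this angle, whatever the lens; pixels are square), "cx", "cy" (the principal point, pixels), "k1" (the pictures are not rectified: a ray, as slopes to the right and down, at radius r is drawn at 1 + k1 r^2 times it, then the intrinsics apply), "R" (3x3) and "t" (3): a world point X has camera coordinates R X + t. Camera axes: x right, y down, z forward; pixel columns grow to the right and rows downward; lengths in m; the calibration is good to about 2 mm. A picture is of the moment at which its call begins. There is no depth.
- ticket.job_done(): hands the job in; it is judged then, once.
The state is a dict: "clock": time; "qpos": joint angles; "qd": joint speeds; "joint_efforts": joint torques, N m; "position": TCP position; "tool_rot": TCP orientation; "force": force on the tool from outside, world axes, zero at the start; "moment": the same for the moment, N m; "grip_width": finger opening in m; "finger_force": force on a finger pad.
Only numpy, scipy, OpenCV 4.12 (cv2) and the standard library are available. Lean on these libraries where they do the work, as an engineer would, in place of code of your own. Each camera call takes 0.05 s, during which the arm holds its last target. There are 200 camera calls.

### The job

Lay the spirit level flat on the small tilted display shelf, along the shelf's length, and press it down onto the board with about a kilo of force so that it beds. Then let go of it and turn the black knob of the levelling foot until the bubble rests centred between the two black lines. Finally press the level down on the shelf again with about a kilo of force, the bubble still centred, and finish while holding that press; leave the bottle, the ring cone and the bracelet stand where they are.

Things in the scene. Friction and masses are not known exactly. Their poses are not given: they have to be found in the camera images.
- level: Spirit level, loose, starts flat and upright on the cream pad: aluminium bar 150 mm long (its x), 26 mm wide (y), 30 mm high, 0.28 kg, a vial of green-yellow liquid in the middle of its upper side. Origin at the centre of its underside, z up. The whole upper side, vial included, is solid at 30 mm and may be pressed. Either end may point to the knob.
- bubble (a joint): Position (m) of the pale 12 mm bubble along the vial: 0 = centred, positive to the level's own +x end, range +-0.024. It drifts to the HIGHER end, 0.7 m per rad of tilt, and takes about 2 s to settle after a movement. Two black lines round the vial stand 10 mm either side of its centre: the bubble is wholly between them within 4 mm of 0.
- shelf: Tilting wooden display board, 320 mm long, 120 mm wide, 16 mm thick, upper surface about 70 mm above the table, on a stand fixed to the table. Origin on its hinge, 12 mm below the upper surface, near the end away from the knob; x along its length to the knob, whose axis is 280 mm from the hinge. At the start the knob end is too low by 0.01 to 0.03 rad.
- shelf_spot (a point): A good place for the middle of the level: on the upper surface of the board, on its centre line, 120 mm from the hinge and 160 mm from the knob's axis; x along the board's length towards the knob, z normal to the board.
- knob_grip (a point): Grip of the levelling foot's black knob, on its vertical turning axis, 113 mm above the table: a bar 42 mm long (x, level), 14 mm wide (y), its top 12 mm above this point, its lower end 20 mm below, on a disc 44 mm across and 8 mm thick; the board lies 10 to 25 mm below that disc. The knob keeps its height while the board climbs on its screw.
- knob: The same knob (origin 28 mm below the grip point). Turned clockwise seen from above it RAISES the shelf's knob end, 0.012 rad of tilt per rad of turn (8.4 mm of bubble per rad); anticlockwise lowers it. From the start 0.9 to 2.4 rad clockwise are needed, and 2.1 rad more remain past level. Friction 0.15 N m; it stays where it is left.
- pad: Empty cream foam ring pad, 200 x 140 x 20 mm (x, y, z), fixed to the table; origin at the centre of its underside.
- bottle: Bystander: clear water bottle, 62 mm diameter, 190 mm high; origin at the centre of its underside.
- ring_cone: Bystander: wooden cone for rings, 48 mm diameter foot, 88 mm high; origin at the centre of its underside.
- bracelet_stand: Bystander: black T-shaped bracelet stand, 160 mm wide (y), 134 mm high, with bracelets on it; origin at the centre of its underside.

How it is judged:
On the way, in this order (a step that is already met when the one before it is completed fails the run):
1. the level lies flat along the shelf and is pressed onto it with more than 6 N (contact force between level and shelf above 6 N and angle between the x axis of level and the x axis of shelf_spot, either way round below 0.25 rad and angle between the z axis of level and the z axis of shelf_spot, either way round below 0.05 rad and angle between level's own z axis and vertical below 0.3 rad), for 0.2 s.
2. with the level let go, lying along the shelf, the bubble rests between the lines (value of joint bubble between -0.004 and 0.004 m and contact force between level and the fingers below 0.3 N and contact force between level and shelf above 0.5 N and angle between the x axis of level and the x axis of shelf_spot, either way round below 0.25 rad and angle between the z axis of level and the z axis of shelf_spot, either way round below 0.05 rad), for 0.4 s.
At the end, for the whole second after the job is handed in: The fingers keep pressing the level onto the shelf (over 6 N between level and board, over 2 N from the fingers); it lies flat and upright on the board, within 0.25 rad of the board's length, and the bubble is within 4 mm of centre, between the lines (all of step 1 and contact force between level and the fingers above 2 N and value of joint bubble between -0.004 and 0.004 m); the arm keeps its last pose, push and grip.
It fails at once if a bystander (bottle, ring cone, bracelet stand) is moved by more than 20 mm (distance of any of bottle, ring_cone, bracelet_stand from where it was at the start of the episode above 0.02 m).
It also fails if it takes over 72 s, if anything falls off the work surface, if the arm or the gripper's body presses on something with over 40 N, if the wrist force passes 120 N, or if a joint passes its speed limit or range.

## Working session

There is one attempt and no reset: what is moved stays moved. The work goes in short steps, Python scripts to look and compute and a tool call to move; the robot and the scene stay as the last step left them, time stands still between calls to the robot, and variables do not carry over. Pictures are saved under pics/ and viewed, at most 10 in all, crops included, and the job is handed in when it is done.

Besides the shell and the picture viewer there is one more tool, called after "Request:" as name(argument=value, ...) on one line, values as JSON. arm_command: Moves the arm, as the interface text tells. Its arguments: {"type":"object","properties":{"commands":{"type":"array"},"newtons":{"type":"number"}},"required":["commands"]}

```bash
ls; mkdir -p pics; cat > h.py <<'E'
import numpy as np, cv2
from workcell import bot, grab_frame, ticket
def K(f):
    fl=210/np.tan(np.radians(f["vertical_fov"])/2)
    return np.array([[fl,0,f["cx"]],[0,fl,f["cy"]],[0,0,1]]),np.array([f["k1"],0,0,0,0.])
def ray(f,px):
    k,d=K(f); p=cv2.undistortPoints(np.array(px,float).reshape(-1,1,2),k,d).reshape(-1,2)
    v=np.c_[p,np.ones(len(p))]@f["R"]; return -f["R"].T@f["t"],v
def onz(f,px,z):
    o,v=ray(f,px); return o+v*((z-o[2])/v[:,2:3])
def proj(f,X):
    k,d=K(f); return cv2.projectPoints(np.array(X,float).reshape(-1,1,3),cv2.Rodrigues(np.array(f["R"]))[0],np.array(f["t"],float),k,d)[0].reshape(-1,2)
def save(n,im): cv2.imwrite(n,im[:,:,::-1])
E
python3 - <<'E'
from h import *
for n in("scene","top"):
    f=grab_frame(n); save(f"pics/{n}0.png",f["image"]); np.save(f"pics/{n}0.npy",f,allow_pickle=True)
    print(n,f["vertical_fov"],f["k1"],-np.array(f["R"]).T@f["t"],np.round(f["R"],2).tolist())
print(bot.observe(),bot.pinch_z)
E
```

```text
pics
scene 52.85456453426141 -0.06578986206583844 [1.19273557 0.46336362 0.55598716] [[-0.59, 0.81, 0.01], [0.41, 0.31, -0.85], [-0.69, -0.5, -0.52]]
top 51.78428913927579 0.016302528322400978 [0.43196706 0.00579402 0.9464486 ] [[0.01, -1.0, -0.0], [-0.99, -0.01, -0.16], [0.16, 0.0, -0.99]]
{'clock': 0.1, 'qpos': array([ 1.09080615,  0.52194817, -0.03633461,  1.59993182,  0.02121629,
        1.02109411, -0.11279145]), 'qd': array([-1.38182610e-03, -6.59022763e-04,  1.02983069e-03, -1.26203574e-03,
       -3.80771915e-05, -9.18531260e-04, -4.42757603e-04]), 'joint_efforts': array([ 4.80683899e-03, -9.28488994e+01,  1.98416568e+00, -3.70529187e+01,
        1.81520381e-02,  5.39917804e-03, -8.86320367e-05]), 'position': array([ 0.24886406, -0.57299911,  0.23079396]), 'tool_rot': array([-3.14059986e+00,  7.91965908e-05,  4.09802185e-01]), 'force': array([-0.44766232,  0.39606534,  0.32549199]), 'moment': array([ 0.01122027, -0.00672435, -0.02966125]), 'finger_force': 0.0, 'grip_width': 0.08526751544558507} 0.0187
```

View pics/scene0.png

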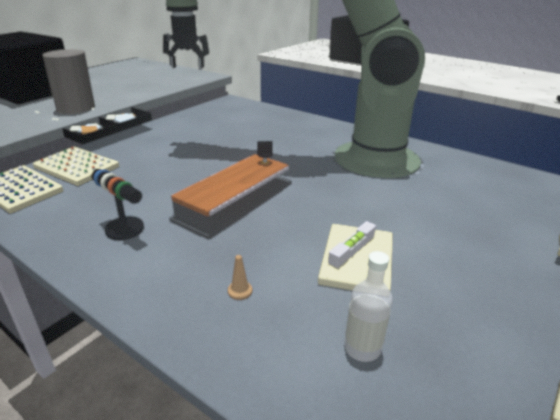

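View pics/top0.png

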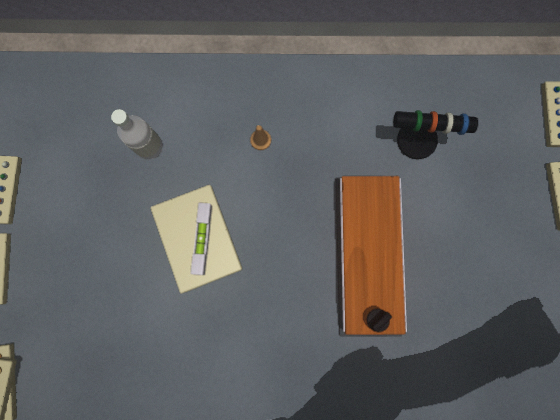

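The top view shows the level at about (202,238) on the pad, tilted slightly from the x axis. The board spans (342–405, 177–334), with the knob at (378,320) on its near end. The bottle is at (140,140), the cone at (260,138) and the bracelet stand at (418,130). Next I'll measure these.

```bash
python3 - <<'E'
from h import *
f=np.load("pics/top0.npy",allow_pickle=True).item(); im=f["image"]; hsv=cv2.cvtColor(im,cv2.COLOR_RGB2HSV)
def rect(m,box,name,z):
    x0,y0,x1,y1=box; mm=np.zeros(m.shape,np.uint8); mm[y0:y1,x0:x1]=m[y0:y1,x0:x1]
    c=max(cv2.findContours(mm,0,2)[0],key=cv2.contourArea); r=cv2.minAreaRect(c)
    b=cv2.boxPoints(r); w=onz(f,b,z); e=[w[1]-w[0],w[2]-w[1]]; e.sort(key=lambda v:np.linalg.norm(v))
    print(name,np.round(r[0],1),"centre",np.round(w.mean(0),4),"size",[round(np.linalg.norm(v),4) for v in e],"yaw",round(np.arctan2(e[1][1],e[1][0]),4))
    return mm
H,S,V=[hsv[:,:,i].astype(int) for i in range(3)]
print("level px",im[210,203],im[238,201],im[265,197],"pad",im[250,180],im[220,220],"knob",im[320,375],im[312,378],"board",im[250,370])
lev=((S<50)&(V>120)).astype(np.uint8)|((H>30)&(H<50)&(S>150)&(V>80)).astype(np.uint8)
lev=cv2.morphologyEx(lev,cv2.MORPH_CLOSE,np.ones((5,5)))
save("pics/m.png",np.dstack([rect(lev,(180,190,225,285),"level",.05)*255]*3))
rect(((H<16)&(S>140)&(V>70)).astype(np.uint8),(325,165,420,345),"board",.068)
rect((V<45).astype(np.uint8),(355,300,400,334),"knob",.125)
g=((H>28)&(H<50)&(S>130)).astype(np.uint8); rect(g,(180,190,225,285),"vial",.05)
big=cv2.resize(np.hstack([im[190:290,160:245],im[260:360,335:420]]),None,fx=4.5,fy=4.5,interpolation=cv2.INTER_CUBIC); save("pics/crop1.png",big)
E
```

```text
level px [192 188 195] [213 217 186] [196 190 195] pad [202 194 155] [207 201 161] knob [30 22 19] [41 34 33] board [163  93  42]
level [201.1 239.2] centre [0.5066 0.17   0.05  ] size [np.float64(0.033), np.float64(0.1531)] yaw -0.0783
board [373.  254.7] centre [ 0.4798 -0.1811  0.068 ] size [np.float64(0.1228), np.float64(0.3185)] yaw 3.1246
knob [377.4 319.7] centre [ 0.3535 -0.1739  0.125 ] size [np.float64(0.0393), np.float64(0.0396)] yaw -2.0235
vial [200.8 238.2] centre [0.5077 0.1708 0.05  ] size [np.float64(0.015), np.float64(0.0622)] yaw -0.0733
```

View pics/crop1.png

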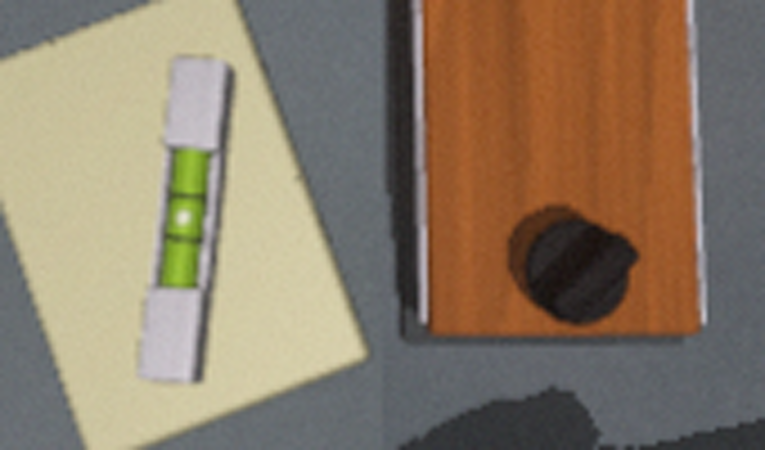

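The crop shows the bubble off-centre in the vial, at about crop (183,217). The knob bar runs up to the right, at a yaw of about −0.88 ≡ 2.27. I'll move above the level now.

Request:
arm_command(commands=[[[13,37,0],-0.024,-1],[[13,37,0],-0.024,-1],[[13,37,0],-0.024,-1],[[13,37,0],-0.024,-1],[[13,37,0],-0.024,-1],[[13,37,0],-0.024,-1],[[13,37,0],-0.024,-1],[[13,37,0],-0.024,-1],[[13,37,0],-0.024,-1],[[13,37,0],-0.024,-1],[[13,37,0],-0.024,-1],[[13,37,0],-0.024,-1],[[13,37,0],-0.024,-1],[[13,37,0],-0.024,-1],[[13,37,0],-0.024,-1],[[13,37,0],-0.024,-1],[[13,37,0],-0.024,-1],[[13,37,0],-0.024,-1],[[13,37,0],-0.024,-1],[[13,37,0],-0.024,-1]], newtons=40)

```text
clock: 2.1
position: [0.5092, 0.1683, 0.2311]
tool_rot: [3.141, 0.0, -0.071]
force: [0.4, -0.9, 1.1]
grip_width: 0.0857
finger_force: 0.0
```

```bash
python3 - <<'E'
from h import *
s=bot.observe(); print(s["position"],s["tool_rot"],s["qpos"])
f=np.load("pics/top0.npy",allow_pickle=True).item()
print("disc",onz(f,[378.2,320.4],.093), "lvl",onz(f,[201.1,238.4],.05))
# bar dark ridge: use its top from crop
b=[[335+(x-382.5)/4.5,260+y/4.5] for x,y in((612,238),(553,287))]; print("bar ends",onz(f,b,.125))
e=[[335+(x-382.5)/4.5,260+y/4.5] for x,y in((428,330),(703,325))]; print("board end",onz(f,e,.067))
print("stand,bottle",onz(f,[[418,140],[147,150]],0))
E
```

```text
[0.50919399 0.16827229 0.23113008] [ 3.14141579e+00  2.46300310e-04 -7.12813326e-02] [-0.20779037  0.39291236 -0.29179812  1.82346031  0.13634727  0.94500112
 -2.20076539]
disc [[ 0.34904235 -0.18241464  0.093     ]] lvl [[0.50709973 0.17016623 0.05      ]]
bar ends [[ 0.3657412  -0.19013277  0.125     ]
 [ 0.34603334 -0.16542767  0.125     ]]
board end [[ 0.32129456 -0.12256976  0.067     ]
 [ 0.32456084 -0.24228118  0.067     ]]
stand,bottle [[ 0.7378886  -0.30430221  0.        ]
 [ 0.71043078  0.30857802  0.        ]]
```

Request:
arm_command(commands=[[[-2,3,-20],-0.005,-1],[[0,0,-25],0,-1],[[0,0,-25],0,-1],[[0,0,-25],0,-1],[[0,0,-25],0,-1],[[0,0,-25],0,-1],[[0,0,-20],0,-1],[[0,0,-15],0,-1],[[0,0,-13],0,-1],[[0,0,-10],0,-1],[[0,0,0],0,-1],[[0,0,0],0,1],[[0,0,0],0,1],[[0,0,0],0,1],[[0,0,0],0,1],[[0,0,0],0,1],[[0,0,0],0,1],[[0,0,0],0,1],[[0,0,0],0,1],[[0,0,0],0,1]])

```text
clock: 4.1
position: [0.5073, 0.17, 0.0289]
tool_rot: [-3.141, -0.001, -0.075]
force: [-0.8, 0.4, 8.0]
grip_width: 0.0255
finger_force: 39.8
```

Request:
arm_command(commands=[[[0,0,0],0,1],[[0,0,10],0,1],[[0,0,20],0,1],[[0,0,25],0,1],[[0,0,25],0,1],[[0,0,25],0,1],[[0,0,15],0,1],[[0,0,0],0,1]])

```text
clock: 4.9
position: [0.5078, 0.1699, 0.1506]
tool_rot: [-3.14, -0.003, -0.076]
force: [0.7, 0.3, -4.0]
grip_width: 0.0256
finger_force: 40.2
```

```bash
python3 - <<'E'
from h import *
s=bot.observe(); print(s)
a=grab_frame("scene");b=grab_frame("top");save("pics/s1.png",np.hstack([cv2.resize(a["image"],(400,300)),cv2.resize(b["image"],(400,300))]))
E
```

```text
{'clock': 4.9, 'qpos': array([-0.22916805,  0.49539238, -0.27444061,  1.9043122 ,  0.18815261,
        0.76325627, -2.25463892]), 'qd': array([-0.00669128,  0.04662046,  0.00920296,  0.02972873,  0.01414258,
       -0.04532331, -0.01183186]), 'joint_efforts': array([  0.3948196 , -86.00983858,  -3.13959874, -31.01162195,
        -0.32349883,   1.1195565 ,   0.29909352]), 'position': array([0.50783128, 0.16992348, 0.15057286]), 'tool_rot': array([-3.14029016e+00, -3.04507940e-03, -7.55661925e-02]), 'force': array([ 0.66368914,  0.27189163, -3.96467074]), 'moment': array([ 0.01285414, -0.0310786 , -0.01305442]), 'finger_force': 40.230111479759216, 'grip_width': 0.02555239784740045}
```

View pics/s1.png

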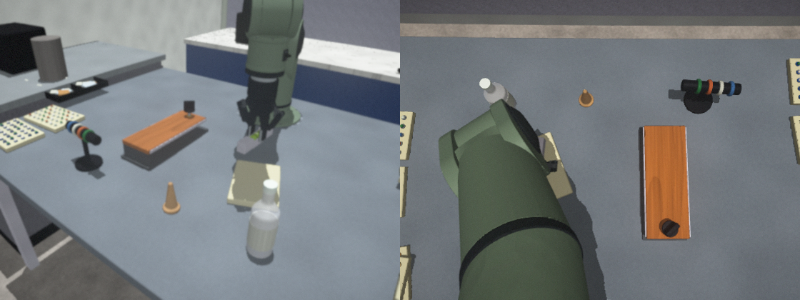

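Request:
arm_command(commands=[[[0,-22,0],0.005,1],[[0,-22,0],0.005,1],[[0,-22,0],0.005,1],[[0,-22,0],0.005,1],[[0,-22,0],0.005,1],[[0,-22,0],0.005,1],[[0,-22,0],0.005,1],[[0,-22,0],0.005,1],[[0,-22,0],0.005,1],[[0,-22,0],0.005,1],[[0,-22,0],0.005,1],[[0,-22,0],0.005,1],[[0,-22,0],0.005,1],[[0,-22,0],0.005,1],[[0,-22,0],0.005,1],[[0,-21,0],0,1]])

```text
clock: 6.6
position: [0.5062, -0.1821, 0.1471]
tool_rot: [-3.141, 0.002, -0.0]
force: [0.8, 0.3, -2.6]
grip_width: 0.0254
finger_force: 40.1
```

Request:
arm_command(commands=[[[0,0,-15],0,1],[[0,0,-20],0,1],[[0,0,-15],0,1],[[0,0,-10],0,1],[[0,0,-5],0,1],[[0,0,-3],0,1],[[0,0,0],0,1],[[0,0,0],0,1]])

```text
clock: 7.4
position: [0.5072, -0.1813, 0.0807]
tool_rot: [3.141, -0.001, -0.0]
force: [0.5, 0.0, -3.5]
grip_width: 0.0253
finger_force: 40.1
```

Request:
arm_command(commands=[[[0,0,-1],0,1],[[0,0,-1],0,1],[[0,0,0],0,1],[[0,0,0],0,1]])

```text
clock: 7.8
position: [0.507, -0.1813, 0.0784]
tool_rot: [3.142, -0.0, -0.0]
force: [-0.3, -0.4, -2.7]
grip_width: 0.025
finger_force: 40.1
```

Request:
arm_command(commands=[[[0,0,-1],0,1],[[0,0,0],0,1],[[0,0,0],0,1]])

```text
clock: 8.1
position: [0.507, -0.1813, 0.0774]
tool_rot: [3.142, -0.0, -0.0]
force: [-0.9, -0.4, -0.0]
grip_width: 0.0251
finger_force: 40.6
```

Request:
arm_command(commands=[[[0,0,-0.8],0,1],[[0,0,0],0,1],[[0,0,0],0,1]])

```text
clock: 8.4
position: [0.5069, -0.1813, 0.0766]
tool_rot: [3.142, 0.0, -0.0]
force: [-3.5, -0.0, 3.8]
grip_width: 0.0253
finger_force: 41.0
```

Request:
arm_command(commands=[[[0,0,0],0,0.2],[[0,0,0],0,0],[[0,0,0],0,-0.5],[[0,0,0],0,-0.5],[[0,0,0],0,-0.5],[[0,0,0],0,-0.5],[[0,0,5],0,-0.5],[[0,0,15],0,-0.5],[[0,0,20],0,-0.5],[[0,0,10],0,-0.5],[[0,0,0],0,1],[[0,0,0],0,1],[[0,0,0],0,1],[[0,0,0],0,1],[[0,0,0],0,1],[[0,0,0],0,1],[[0,0,0],0,1],[[0,0,0],0,1]])

```text
clock: 10.2
position: [0.507, -0.1813, 0.1264]
tool_rot: [-3.142, 0.0, -0.0]
force: [-0.1, 0.2, -0.1]
grip_width: 0.0003
finger_force: 0.0
```

```bash
python3 - <<'E'
from h import *
a=grab_frame("scene");b=grab_frame("top");
c=a["image"][140:240,150:310]; save("pics/s2.png",np.vstack([cv2.resize(c,(640,400)),cv2.resize(b["image"],(640,480))[140:320]])[:600]); print(bot.observe()["force"])
E
```

```text
[ 0.32325064  1.21774327 -0.38527597]
```

View pics/s2.png

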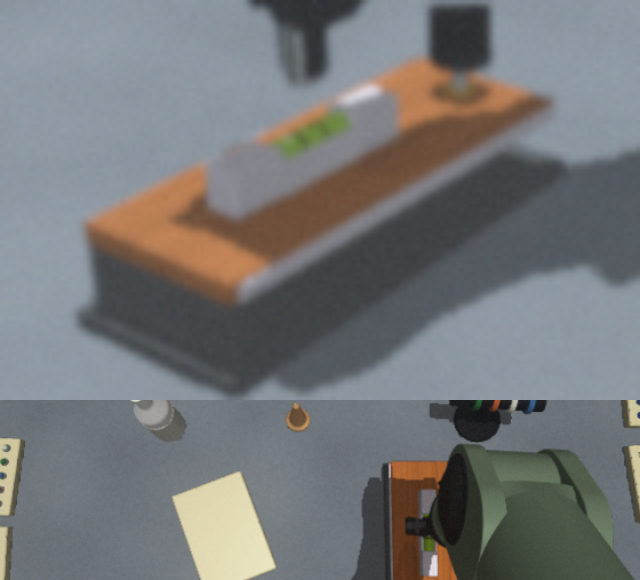

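The level lies along the board on its centre line, with the closed fingers above its vial. Next I'll press it down.

Request:
arm_command(commands=[[[0,0,-10],0,1],[[0,0,-10],0,1],[[0,0,-4],0,1],[[0,0,-2],0,1],[[0,0,-1],0,1],[[0,0,0],0,1],[[0,0,0],0,1]])

```text
clock: 11.0
position: [0.5071, -0.1813, 0.0997]
tool_rot: [3.141, -0.0, -0.0]
force: [0.7, 0.3, 0.5]
grip_width: 0.0001
finger_force: 0.0
```

Request:
arm_command(commands=[[[0,0,-1],0,1],[[0,0,-1],0,1],[[0,0,0],0,1],[[0,0,0],0,1]])

```text
clock: 11.4
position: [0.507, -0.1812, 0.0975]
tool_rot: [-3.142, -0.0, -0.0]
force: [0.3, -0.1, -0.7]
grip_width: 0.0003
finger_force: 0.0
```

Request:
arm_command(commands=[[[0,0,-1],0,1],[[0,0,0],0,1],[[0,0,0],0,1]])

```text
clock: 11.7
position: [0.5071, -0.1813, 0.097]
tool_rot: [3.141, -0.0, -0.0]
force: [-3.4, 0.6, 12.5]
grip_width: 0.0001
finger_force: 6.1
```

Request:
arm_command(commands=[[[0,0,0],0,1],[[0,0,0],0,1],[[0,0,0],0,1],[[0,0,4],0,1],[[0,0,10],0,1],[[0,0,25],0,0],[[0,0,25],0,-1],[[0,0,10],0,-1],[[-10,0,0],0.14,-1],[[-10,0,0],0.14,-1],[[-10,0,0],0.14,-1],[[-10,0,0],0.14,-1],[[-10,0,0],0.14,-1],[[-10,0,0],0.14,-1],[[-10,0,0],0.14,-1],[[-10,0,0],0.14,-1],[[-10,0,0],0.14,-1],[[-10,0,0],0.14,-1]])

```text
clock: 13.5
position: [0.4065, -0.1813, 0.1706]
tool_rot: [-3.142, 0.0, 1.406]
force: [0.0, -0.0, 0.1]
grip_width: 0.0856
finger_force: 0.0
```

```bash
python3 - <<'E'
from h import *
s=bot.observe(); print(s["position"],s["tool_rot"],s["qpos"])
f=np.load("pics/top0.npy",allow_pickle=True).item(); g=np.load("pics/scene0.npy",allow_pickle=True).item()
def blob(f,box,th):
    x0,y0,x1,y1=box; V=f["image"][y0:y1,x0:x1].max(2); m=(V<th).astype(np.uint8)
    n,l,st,c=cv2.connectedComponentsWithStats(m); i=1+np.argmax(st[1:,4]); return st[i,:4]+[x0,y0,0,0],c[i]+[x0,y0]
bs=blob(g,(248,130,285,172),60); bt=blob(f,(355,300,400,334),50); print(bs,bt)
for p in ((.349,-.1824),(.352,-.180),(.356,-.178),(.345,-.18)):
    t=np.linspace(0,2*np.pi,60); d=np.c_[p[0]+.022*np.cos(t),p[1]+.022*np.sin(t)]
    D=np.vstack([np.c_[d,0*t+.085],np.c_[d,0*t+.093]])
    for h,n in((g,"s"),(f,"t")):
        q=proj(h,D); print(p,n,np.round(q.min(0),1),np.round(q.max(0),1))
I=cv2.resize(np.hstack([g["image"][130:172,240:290],f["image"][298:340,355:405]]),None,fx=7,fy=7,interpolation=cv2.INTER_CUBIC); save("pics/k.png",I)
E
```

```text
[ 0.40650086 -0.1812896   0.17058352] [-3.14155686e+00  2.10230218e-04  1.40553621e+00] [ 0.79628634  0.3845995  -0.63219543  2.09183273  0.32746312  0.76139515
 -0.20656621]
(array([258, 142,  14,  15]), array([264.50595238, 149.14285714])) (array([367, 309,  24,  23]), array([377.86977887, 319.60933661]))
(0.349, -0.1824) s [257.2 147.7] [273.3 156.9]
(0.349, -0.1824) t [365.9 308.3] [389.7 332.3]
(0.352, -0.18) s [257.2 148.2] [273.4 157.5]
(0.352, -0.18) t [364.6 306.7] [388.4 330.7]
(0.356, -0.178) s [256.9 148.9] [273.1 158.2]
(0.356, -0.178) t [363.5 304.6] [387.3 328.5]
(0.345, -0.18) s [258.8 147.4] [274.9 156.7]
(0.345, -0.18) t [364.7 310.4] [388.5 334.5]
```

View pics/k.png

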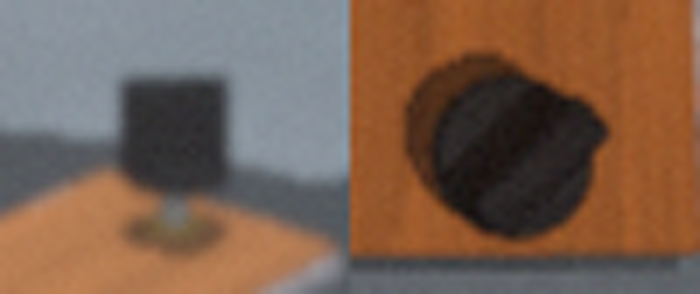

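Request:
arm_command(commands=[[[-10,0,0],0.14,-1],[[-10,0,0],0.14,-1],[[-10,0,0],0.14,-1],[[-10,0,0],0.14,-1],[[-10,0,0],0.14,-1],[[-7.5,-1,0],0.14,-1],[[0,0,0],0.045,-1],[[0,0,-10],0,-1],[[0,0,-10],0,-1],[[0,0,-10],0,-1],[[0,0,0],0,-1]])

```text
clock: 14.6
position: [0.349, -0.1817, 0.139]
tool_rot: [-3.141, -0.002, 2.285]
force: [0.4, 0.1, 0.8]
grip_width: 0.0856
finger_force: 0.0
```

```bash
python3 - <<'E'
from h import *
s=bot.observe(); print(s["position"],s["tool_rot"],s["qpos"])
E
```

```text
[ 0.34896398 -0.18166678  0.13904798] [-3.14106360e+00 -2.29260609e-03  2.28477701e+00] [ 0.99768904  0.4125273  -0.81661767  2.23153833  0.4820741   0.67944821
  0.55161464]
```

Request:
arm_command(commands=[[[0,0,-10],0,-1],[[0,0,-10],0,-1],[[0,0,-10],0,-1],[[0,0,-5],0,-1],[[0,0,-4],0,-1],[[0,0,0],0,-1],[[0,0,0],0,0.4],[[0,0,0],0,0.4],[[0,0,0],0,0.7],[[0,0,0],0,1],[[0,0,0],0,1],[[0,0,0],0,1],[[0,0,0],0,1],[[0,0,0],0,1]], newtons=40)

```text
clock: 16.0
position: [0.3501, -0.1821, 0.1017]
tool_rot: [3.141, 0.001, 2.285]
force: [1.7, 3.1, 5.7]
grip_width: 0.0128
finger_force: 41.4
```

```bash
cat > bub.py <<'E'
from h import *
import sys
def bubble(tag):
    for n in("scene","top"):
        f=grab_frame(n); np.save(f"pics/{tag}_{n}.npy",f,allow_pickle=True)
        p=proj(f,[[.507,-.1813,.098]])[0].round().astype(int); w=36
        c=f["image"][p[1]-w:p[1]+w,p[0]-w:p[0]+w]; yield cv2.resize(c,(400,400),interpolation=cv2.INTER_CUBIC)
s=bot.observe(); print(s["position"],s["tool_rot"],s["force"],s["moment"],s["qpos"],s["clock"])
save(f"pics/{sys.argv[1]}.png",np.hstack(list(bubble(sys.argv[1]))))
E
python3 bub.py b1
```

```text
[ 0.35007392 -0.18210388  0.10173717] [3.14077349e+00 7.65359389e-04 2.28514046e+00] [1.72260959 3.05680334 5.74216947] [ 0.61046937 -0.51674932  0.07059465] [ 0.92470997  0.48145412 -0.74053711  2.2619709   0.59216346  0.59360361
  0.44983486] 16.0
```

View pics/b1.png

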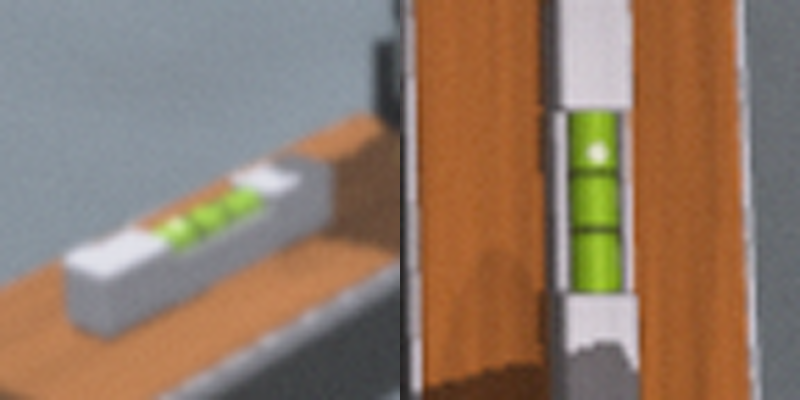

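The bubble sits at crop row 152, with the lines at rows 174 and 231. It is therefore about 17.7 mm off towards the hinge end, which needs about 2.1 rad clockwise.

Request:
arm_command(commands=[[[0,0,0],0,1],[[0,0,0],-0.1,1],[[0,0,0],-0.1,1],[[0,0,0],-0.1,1],[[0,0,0],-0.1,1],[[0,0,0],-0.1,1],[[0,0,0],-0.1,1],[[0,0,0],-0.1,1],[[0,0,0],-0.1,1],[[0,0,0],-0.1,1],[[0,0,0],-0.1,1]], newtons=60)

```text
clock: 17.2
position: [0.3511, -0.1819, 0.1018]
tool_rot: [3.139, -0.001, 1.282]
force: [8.5, 5.9, -0.1]
grip_width: 0.0126
finger_force: 61.5
```

```bash
python3 - <<'E'
from h import *
s=bot.observe(); print(s["position"],s["tool_rot"],s["force"],s["moment"],s["qpos"],s["clock"])
E
```

```text
[ 0.35109643 -0.18187352  0.10183529] [ 3.13876685e+00 -1.00989715e-03  1.28170862e+00] [ 8.45566706  5.92220779 -0.05727249] [ 1.05301174 -1.7062148   0.16937716] [ 0.7204246   0.42914625 -0.48142119  2.27049099  0.39818553  0.51716886
 -0.3621377 ] 17.2
```

Request:
arm_command(commands=[[[1,0.5,0],-0.1,1],[[1,0.5,0],-0.1,1],[[0,0,0],-0.1,1],[[0,0,0],-0.1,1],[[0,0,0],-0.1,1],[[0,0,0],-0.1,1],[[0,0,0],-0.1,1],[[0,0,0],-0.1,1],[[0,0,0],-0.1,1],[[0,0,0],-0.1,1]])

```text
clock: 18.2
position: [0.352, -0.1824, 0.1018]
tool_rot: [3.14, -0.001, 0.28]
force: [1.4, -9.6, 2.1]
grip_width: 0.0125
finger_force: 61.8
```

Request:
arm_command(commands=[[[0,0,0],0,1],[[0,0,0],0,1],[[0,0,0],0,1],[[0,0,0],0,1],[[0,0,0],0,1],[[0,0,0],0,1],[[0,0,0],0,1],[[0,0,0],0,1],[[0,0,0],0,1],[[0,0,0],0,1],[[0,0,0],0,1],[[0,0,0],0,1],[[0,0,0],0,1],[[0,0,0],0,1],[[0,0,0],0,1],[[0,0,0],0,1],[[0,0,0],0,1],[[0,0,0],0,1],[[0,0,0],0,1],[[0,0,0],0,1]])

```text
clock: 20.2
position: [0.352, -0.1824, 0.1018]
tool_rot: [3.14, -0.001, 0.284]
force: [1.3, -8.9, 2.9]
grip_width: 0.0129
finger_force: 61.6
```

```bash
python3 bub.py b2
```

```text
[ 0.35197243 -0.18243814  0.10180259] [ 3.13994088e+00 -8.20780632e-04  2.83500707e-01] [ 1.3054504  -8.94810306  2.85589137] [-2.07312468 -0.25606291 -0.14185831] [ 0.50070958  0.40496956 -0.21233168  2.27795298  0.18561627  0.47220831
 -1.14775812] 20.2
```

View pics/b2.png

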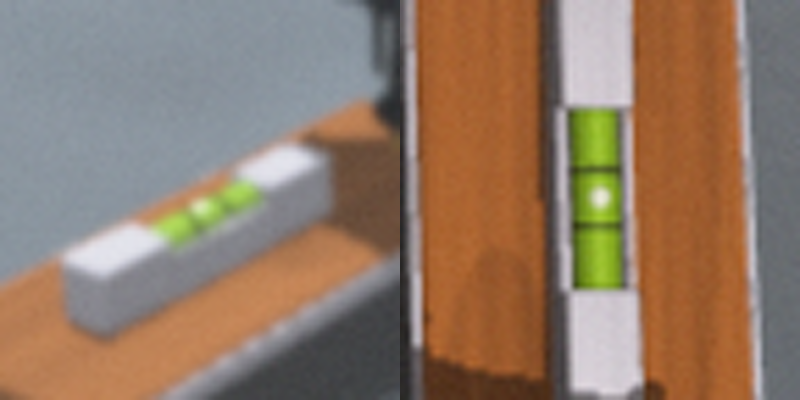

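The bubble is at row 197 and the lines are at rows 170 and 227, so it is centred within about 0.5 mm. I'll relax the side load, release the knob and check again.

Request:
arm_command(commands=[[[0,-0.8,0],0,1],[[0,-0.7,0],0,1],[[0,0,0],0,1],[[0,0,0],0,0.5],[[0,0,0],0,0],[[0,0,0],0,0],[[0,0,0],0,0],[[0,0,0],0,0],[[0,0,10],0,0],[[0,0,20],0,0],[[0,0,20],0,0],[[0,0,15],0,0],[[0,0,0],0,1],[[0,0,0],0,1],[[0,0,0],0,1],[[0,0,0],0,1],[[0,0,0],0,1],[[0,0,0],0,1],[[0,0,0],0,1],[[0,0,0],0,1]])

```text
clock: 22.3
position: [0.3514, -0.1827, 0.1664]
tool_rot: [-3.141, 0.0, 0.285]
force: [-1.0, 0.4, -0.5]
grip_width: 0.0002
finger_force: 0.0
```

```bash
python3 bub.py b3
```

```text
[ 0.35144613 -0.18273146  0.16641461] [-3.14143883e+00  1.36968204e-04  2.84767891e-01] [-1.00896392  0.37446554 -0.48990377] [-0.0055774  -0.02307261  0.01076485] [ 0.54839216  0.27476399 -0.25740686  2.2221673   0.11330898  0.65659336
 -1.07569259] 22.3
```

View pics/b3.png

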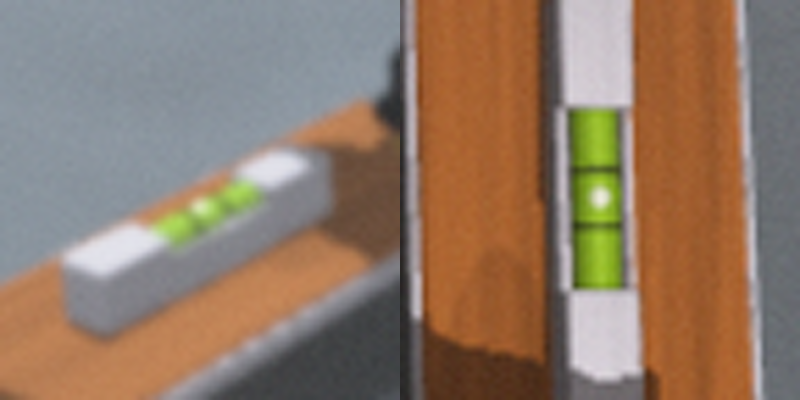

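The bubble stays centred after letting go, at row 197 between 170 and 227. Next is the final press.

Request:
arm_command(commands=[[[15,0,0],0,1],[[20,0,0],0,1],[[20,0,0],0,1],[[20,0,0],0,1],[[20,0,0],0,1],[[20,0,0],0,1],[[20,0,0],0,1],[[15,0,0],0,1],[[5.5,1.5,0],0,1],[[0,0,-15],0,1],[[0,0,-20],0,1],[[0,0,-15],0,1],[[0,0,-7],0,1],[[0,0,-3],0,1],[[0,0,0],0,1],[[0,0,0],0,1]])

```text
clock: 24.0
position: [0.5072, -0.1813, 0.1071]
tool_rot: [3.141, -0.001, 0.285]
force: [0.3, 0.0, -0.1]
grip_width: 0.0004
finger_force: 0.0
```

Request:
arm_command(commands=[[[0,0,-1.5],0,1],[[0,0,-1.5],0,1],[[0,0,0],0,1],[[0,0,0],0,1]])

```text
clock: 24.4
position: [0.5069, -0.1813, 0.1035]
tool_rot: [-3.142, 0.0, 0.285]
force: [0.5, -0.4, 0.0]
grip_width: -0.0001
finger_force: 0.0
```

Request:
arm_command(commands=[[[0,0,-1.5],0,1],[[0,0,-1],0,1],[[0,0,0],0,1],[[0,0,0],0,1]])

```text
clock: 24.8
position: [0.507, -0.1813, 0.101]
tool_rot: [-3.142, 0.0, 0.285]
force: [-0.4, 0.1, 0.2]
grip_width: 0.0
finger_force: 0.0
```

Request:
arm_command(commands=[[[0,0,-1],0,1],[[0,0,0],0,1],[[0,0,0],0,1]])

```text
clock: 25.1
position: [0.5071, -0.1813, 0.1001]
tool_rot: [3.142, -0.0, 0.285]
force: [0.1, -0.5, 1.7]
grip_width: 0.0002
finger_force: 0.9
```

Request:
arm_command(commands=[[[0,0,-0.6],0,1],[[0,0,0],0,1],[[0,0,0],0,1],[[0,0,0],0,1],[[0,0,0],0,1],[[0,0,0],0,1],[[0,0,0],0,1],[[0,0,0],0,1],[[0,0,0],0,1],[[0,0,0],0,1],[[0,0,0],0,1],[[0,0,0],0,1],[[0,0,0],0,1],[[0,0,0],0,1],[[0,0,0],0,1],[[0,0,0],0,1],[[0,0,0],0,1],[[0,0,0],0,1],[[0,0,0],0,1],[[0,0,0],0,1]])

```text
clock: 27.1
position: [0.5071, -0.1813, 0.1]
tool_rot: [3.141, -0.0, 0.285]
force: [-3.8, 0.9, 14.3]
grip_width: 0.0001
finger_force: 7.0
```

```bash
python3 bub.py b4
```

```text
[ 0.50707442 -0.1813368   0.09995487] [ 3.14125385e+00 -2.67051671e-04  2.84689202e-01] [-3.77953593  0.87762176 14.30672608] [0.20175541 0.86821952 0.00837763] [ 0.39378574  0.57452736 -0.21837277  1.92856063  0.19397128  0.65815468
 -1.23062254] 27.1
```

View pics/b4.png

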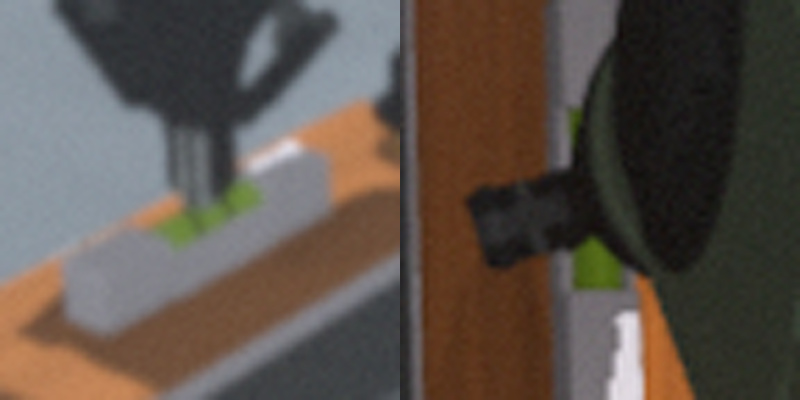

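The fingers press the centre of the level with a steady 14 N or so, and the level lies flat along the board. The bubble is hidden under the fingers, so its position rests on the view just before this press. I'll hand in.

```bash
python3 -c "
from h import *
print(ticket.job_done())"
```

```text
the job is handed in; nothing more can be done
None
```

I handed the job in at about 27 s, holding a 14 N press on the level, which lies flat along the shelf; the bubble was within about 0.5 mm of centre just before this press (the fingers hid it afterwards), no bystander was touched that I could see, and no verdict came back.

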